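Fill the cup feeder's hopper from the carrier tray

TASK

Take the carrier tray of sample cups off its stand and rest one scoop end gently on the raised edge of the feeder's hopper (its steel collar is set to a different height each time: feel for it) while the tray is still about level, lip inside the mouth and all cups aboard; then tip all five cups into the hopper without spilling any on the worktop. Set the empty tray back on its stand, level, centred and along it as you found it, let go, and leave the other things on the bench alone.

Things in the scene. Friction and masses are not known exactly. Their poses are not given: they have to be found in the camera images.
- tray: Steel carrier tray, both ends alike, 199 mm long (its x), 100 wide (y), about 0.36 kg. Origin: centre of its underside, z up. Flat floor 4 mm thick to x = +-60 mm, then scoop ends, 4 mm thick, rising outwards at 20 degrees to open lips. Side walls 34 mm high (24 on the scoops). A bridge over its middle (26 mm in x, 112 in y) carries a grip fin; its crossbar is 64 to 70 mm up.
- tray_grip (a point): Point in the tray's upright grip fin, 96 mm above the tray's origin. The fin is 60 mm long in the tray's x, 12 mm thick in y, and spans 70 to 106 mm above the origin; fingers close on it along the tray's y, from above or leaning along x.
- lip_a (a point): Middle of the tray's lip at its +x end, underside: 99.5 mm out and 14.4 mm above the tray's origin.
- lip_b (a point): The same at the -x end.
- stand: Fixed low white stand with a flat black rubber top, 120 x 90 mm, 30 mm high, on which the tray rests with its x along the stand's x (either way round). Origin: centre of its underside, z up.
- hopper: Fixed white bench-top cup feeder, open on top as a hopper, on either side of the stand: outside 210 mm (x) by 180 mm (y), white walls 9 mm thick and 130 mm high. Origin: centre of its underside, z up. In it a stiff steel collar 6 mm thick, mouth 179 x 149 mm, stands 4 to 35 mm proud of the walls, a different height each time, not reported. Steel floor 49 to 72 mm up.
- hopper_mouth (a point): Centre of the hopper's opening at the top of its white walls, 130 mm above the worktop; the collar's edge is 4 to 35 mm higher.
- cup0_center (a point): Centre of a loose white sample cup with a grey collar, a cylinder 23 mm in diameter and 24 mm high, about 18 g; five such cups stand in the tray.
- cup1_center (a point): Centre of a loose white sample cup with a grey collar, a cylinder 23 mm in diameter and 24 mm high, about 18 g; five such cups stand in the tray.
- cup2_center (a point): Centre of a loose white sample cup with a grey collar, a cylinder 23 mm in diameter and 24 mm high, about 18 g; five such cups stand in the tray.
- cup3_center (a point): Centre of a loose white sample cup with a grey collar, a cylinder 23 mm in diameter and 24 mm high, about 18 g; five such cups stand in the tray.
- cup4_center (a point): Centre of a loose white sample cup with a grey collar, a cylinder 23 mm in diameter and 24 mm high, about 18 g; five such cups stand in the tray.
- reagent: Bystander: amber bottle, 54 mm in diameter, 100 mm high; origin under its centre.
- tumbler: Bystander: copper tumbler, 60 mm in diameter, 65 mm high; origin under its centre.
- tube_rack: Bystander: white rack with capped tubes, 60 x 160 mm, 87 mm high; origin under its centre.
- calculator: Bystander: black calculator, 110 x 75 mm, 14 mm high; origin under its centre.

How it is judged:
On the way, in this order (a step that is already met when the one before it is completed fails the run):
1. the tray, about level (within 17 degrees) and with all five cups aboard, rests a lip end on the hopper: lip inside the mouth as seen from above, touching with more than 0.5 N (contact force between tray and hopper above 0.5 N and angle between tray's own z axis and vertical below 0.3 rad and ((x of lip_a in the frame of hopper between -0.095 and 0.095 m and y of lip_a in the frame of hopper between -0.08 and 0.08 m) or (x of lip_b in the frame of hopper between -0.095 and 0.095 m and y of lip_b in the frame of hopper between -0.08 and 0.08 m)) and x of cup0_center in the frame of tray between -0.1 and 0.1 m and y of cup0_center in the frame of tray between -0.05 and 0.05 m and z of cup0_center in the frame of tray between 0 and 0.05 m and x of cup1_center in the frame of tray between -0.1 and 0.1 m and y of cup1_center in the frame of tray between -0.05 and 0.05 m and z of cup1_center in the frame of tray between 0 and 0.05 m and x of cup2_center in the frame of tray between -0.1 and 0.1 m and y of cup2_center in the frame of tray between -0.05 and 0.05 m and z of cup2_center in the frame of tray between 0 and 0.05 m and x of cup3_center in the frame of tray between -0.1 and 0.1 m and y of cup3_center in the frame of tray between -0.05 and 0.05 m and z of cup3_center in the frame of tray between 0 and 0.05 m and x of cup4_center in the frame of tray between -0.1 and 0.1 m and y of cup4_center in the frame of tray between -0.05 and 0.05 m and z of cup4_center in the frame of tray between 0 and 0.05 m), for 0.2 s.
2. all five cups are in the hopper (x of cup0_center in the frame of hopper between -0.098 and 0.098 m and y of cup0_center in the frame of hopper between -0.08 and 0.08 m and z of cup0_center in the frame of hopper between 0.04 and 0.125 m and x of cup1_center in the frame of hopper between -0.098 and 0.098 m and y of cup1_center in the frame of hopper between -0.08 and 0.08 m and z of cup1_center in the frame of hopper between 0.04 and 0.125 m and x of cup2_center in the frame of hopper between -0.098 and 0.098 m and y of cup2_center in the frame of hopper between -0.08 and 0.08 m and z of cup2_center in the frame of hopper between 0.04 and 0.125 m and x of cup3_center in the frame of hopper between -0.098 and 0.098 m and y of cup3_center in the frame of hopper between -0.08 and 0.08 m and z of cup3_center in the frame of hopper between 0.04 and 0.125 m and x of cup4_center in the frame of hopper between -0.098 and 0.098 m and y of cup4_center in the frame of hopper between -0.08 and 0.08 m and z of cup4_center in the frame of hopper between 0.04 and 0.125 m), for 0.2 s.
At the end, for the whole second after the job is handed in: All five cups lie at rest in the hopper below its rim; the tray stands on its stand, centre within 20 mm, level within 3 degrees, along the stand within 11 degrees, at rest and released (all of step 2 and linear speed of each of cup0, cup1, cup2, cup3, cup4 below 0.03 m/s and horizontal distance between tray and stand below 0.02 m and angle between tray's own z axis and vertical below 0.05 rad and angle between the x axis of tray and the x axis of stand, either way round below 0.2 rad and z of tray in the frame of stand between 0.025 and 0.035 m and linear speed of tray below 0.02 m/s); the robot touches nothing.
It fails at once if a cup falls on the worktop (centre lower than 25 mm) (height (world z) of any of cup0_center, cup1_center, cup2_center, cup3_center, cup4_center below 0.025 m).
It fails at once if the tray is pressed or knocked against the hopper with more than 30 N (contact force between tray and hopper above 30 N).
It fails at once if a bystander is moved by more than 20 mm or knocked over (distance of any of reagent, tumbler, tube_rack, calculator from where it was at the start of the episode above 0.02 m or angle between any of reagent, tumbler, tube_rack, calculator's own z axis and vertical above 0.3 rad).
It also fails if it takes over 64 s, if anything falls off the work surface, if the arm or the gripper's body presses on something with over 40 N, if the wrist force passes 120 N, or if a joint passes its speed limit or range.

ROBOT

A 7-joint arm with a two-finger parallel gripper is mounted at the origin on the work surface. World frame = base frame: x ahead of the robot, y to its left, z up, the work surface at z = 0. Lengths are in m, angles in rad, forces in N, time in s.
With the tool pointing down it reaches from about 0.4 to 0.85 m from the base axis. Payload 4.5 kg.
Tool frame: the origin (TCP) lies at the very end of the fingers, on their centre line; the grasp point (between the pads) lies 19 mm behind it (tcp_to_grasp is the z of the grasp point in the tool frame, in m); z points along the fingers, y is the line along which they close (so a half turn about z gives the same grasp; the last joint's range is limited). The gripper opens to 88 mm and grips with 3 to 60 N. Pads are 18 mm wide; open, the fingers measure 123 mm over their backs; the gripper's body (75 mm by 187 mm) begins 45 mm behind the grasp point.
Start: joints at [-1.07, 0.689, -0.195, 1.565, 0.157, 0.902, -0.215], TCP at [0.281, 0.558, 0.199] pointing down, gripper open.
Joint ranges: [-3.01, 3.01], [-0.46, 2.08], [-1.47, 1.51], [0.13, 2.56], [-1, 4.14], [0.04, 2.09], [-2.66, 2.66]. Speed limits (rad/s): [2.57, 2.57, 3.14, 3.14, 3.14, 3.14, 3.14].

INTERFACE

Orientations are given as a unit quaternion [x, y, z, w].
In Python, from plant import * gives the robot as it stands. The module is installed in compiled form; this text tells all that it offers.
- The arm moves only by the shell command python3 -m jog 'ROWS' [OPENING] [FORCE]. ROWS is JSON, a list that holds one entry, the list of rows, each a list of 6 numbers: the shift along the tool's x, y, z in m, then the turn, a rotation vector about the tool's x, y, z in rad. In form: [[[dx, dy, dz, ax, ay, az], ...]]. A call has 1 to 12 rows; each row shifts and turns the commanded pose from where the row before left it, along the tool's axes as they then stand; what a row does not reach is not made up. A row lasts 1/8 s, in which the tool goes at most 62.5 mm and 10.7 degrees, less where a joint would pass 70% of its speed; a pose out of reach is approached as far as the arm can. A call with a gripper value outside its range is refused whole. OPENING is the finger opening in m, from 0 to 0.0881, set as the call begins (- or left out, the last holds). The fingers move at their own pace and stop on an object; FORCE is the grip in N (left out, the last holds). Time passes only in rows, so rows that do not move let the fingers close. It gives the time, the measured TCP pose, the force, the opening and the grip force at its end, in the units of the state.
- get_state(): the state, without advancing time (a new reading comes with each control period).
- snapshot(name): name is "scene" or "top"; returns a dict with "frame" (420x560x3 uint8, red, green, blue), "mtx" (3x3 intrinsics, pixels), "D" ([k1, k2, p1, p2, k3] as OpenCV has them; the pictures are not rectified), "xyz" and "orientation" of the camera in the world. Camera axes: x right, y down, z forward; pixel columns grow to the right and rows downward; lengths in m; the calibration is good to about 2 mm. A picture is of the moment at which its call begins. There is no depth.
- finish_job(): hands the job in; it is judged then, once.
The state is a dict: "clock": time; "q": joint angles; "qd": joint speeds; "joint_torque": joint torques, N m; "tool_pos": TCP position; "eef_rot": TCP orientation; "contact_force": force on the tool from outside, world axes, zero at the start; "moment": the same for the moment, N m; "opening": opening from 0.0 (shut) to 1.0 (fully open); "finger_force": force on a finger pad.
Only numpy, scipy, OpenCV 4.12 (cv2) and the standard library are available. Lean on these libraries where they do the work, as an engineer would, in place of code of your own. Each camera call takes 0.05 s, during which the arm holds its last target. There are 200 camera calls.

## Working session

There is one attempt and no reset: what is moved stays moved. The work goes in short steps, Python scripts to look and compute and a shell command to move; the robot and the scene stay as the last step left them, time stands still between calls to the robot, and variables do not carry over. Pictures are saved under pics/ and viewed, at most 10 in all, crops included, and the job is handed in when it is done.

```bash
mkdir -p pics; python3 - <<'E'
from plant import *
import cv2,numpy as np
for n in("scene","top"):
    s=snapshot(n);cv2.imwrite(f"pics/{n}0.png",s["frame"][...,::-1]);np.savez(f"{n}0.npz",**s)
    print(n,s["mtx"],s["D"],s["xyz"],s["orientation"])
print(get_state())
E
```

```text
scene [[425.46123632   0.         282.19958709]
 [  0.         425.46123632 206.74357324]
 [  0.           0.           1.        ]] [0.00160309 0.         0.         0.         0.        ] [ 1.2114556  -0.17044107  0.70522063] [ 0.72748201  0.56819236 -0.23077986 -0.30768169]
top [[406.55549544   0.         281.72201727]
 [  0.         406.55549544 214.86990082]
 [  0.           0.           1.        ]] [-0.069779  0.        0.        0.        0.      ] [ 0.49082705 -0.02457775  1.11512407] [ 0.71466662 -0.69691277  0.04244635 -0.04198225]
{'clock': 0.1, 'q': array([-1.07023053,  0.68990947, -0.19452439,  1.56623753,  0.15729296,
        0.90249686, -0.21511999]), 'qd': array([-2.71965256e-03, -7.84438896e-04, -1.77783240e-04, -2.61397763e-03,
        2.04973129e-04, -4.23999000e-05, -3.42211413e-04]), 'joint_torque': array([-3.70108217e-03, -5.28499496e+01, -1.27160825e+00, -1.53840494e+01,
       -5.25778311e-02,  1.96609850e-03,  3.94370420e-05]), 'tool_pos': array([0.28100391, 0.55755637, 0.19848522]), 'eef_rot': array([ 2.31243202e-01,  9.72895622e-01, -8.19035435e-04, -1.37269249e-04]), 'contact_force': array([-0.21709635,  0.38553483,  0.41557462]), 'moment': array([0.0221722 , 0.02198982, 0.04511771]), 'finger_force': 0.0, 'opening': 1.0011785432818967}
```

View pics/scene0.png

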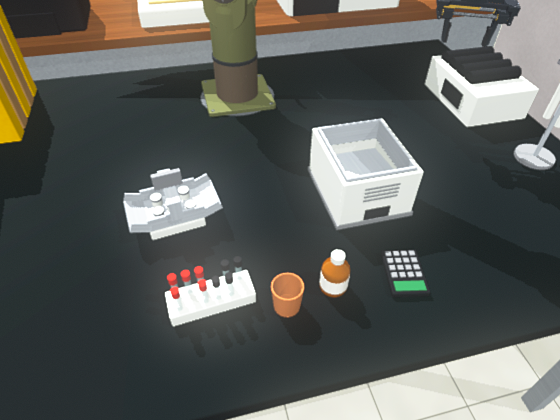

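View pics/top0.png

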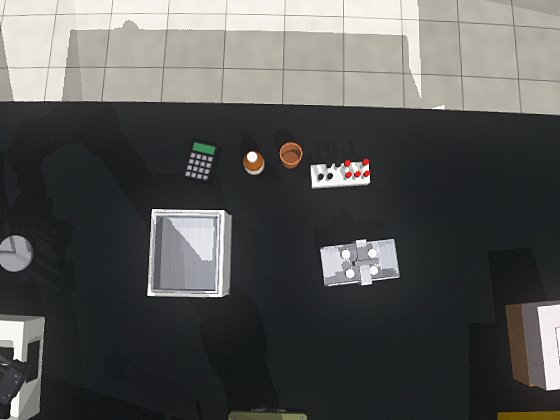

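Scene: tray on its stand at about (172,205), hopper at (365,170), rack, tumbler, bottle and calculator in the foreground. Top: tray at about (360,262), hopper at (188,253), bystanders along v≈160. I'll enlarge the tray and hopper in both views.

```bash
cat > h.py <<'E'
import cv2,numpy as np
from scipy.spatial.transform import Rotation as R
def ray(s,px):
    p=cv2.undistortPoints(np.array(px,float).reshape(-1,1,2),s["mtx"],s["D"]).reshape(-1,2)
    d=np.c_[p,np.ones(len(p))]; return R.from_quat(s["orientation"]).apply(d)
def onplane(s,px,z):
    d=ray(s,px); c=s["xyz"]; return c+d*((z-c[2])/d[:,2])[:,None]
def two(s,a,t,b):
    "midpoint of rays & gap"
    out=[]
    for d,e in zip(ray(s,a),ray(t,b)):
        k=np.linalg.lstsq(np.c_[d,-e],t["xyz"]-s["xyz"],rcond=None)[0]
        p,q=s["xyz"]+k[0]*d,t["xyz"]+k[1]*e; out.append([*(p+q)/2,np.linalg.norm(p-q)])
    return np.array(out)
def proj(s,P):
    r=R.from_quat(s["orientation"]).inv(); 
    return cv2.projectPoints(r.apply(np.atleast_2d(P)-s["xyz"]),np.zeros(3),np.zeros(3),s["mtx"],s["D"])[0].reshape(-1,2)
E
python3 - <<'E'
import cv2,numpy as np
a=cv2.imread("pics/scene0.png");b=cv2.imread("pics/top0.png")
def up(i,u,v,w,h,k):return cv2.resize(i[v:v+h,u:u+w],None,fx=k,fy=k,interpolation=cv2.INTER_CUBIC)
# tray: scene 120..225 x 160..240 ; top 315..405 x 230..290
c=np.zeros((600,800,3),np.uint8)
c[0:300,0:400]=up(a,120,165,100,75,4); c[0:300,400:800]=up(b,310,225,100,75,4)
c[300:600,0:400]=up(a,300,110,133,100,3)[:300,:400] if 0 else cv2.resize(up(a,300,115,133,100,3),(400,300)); 
c[300:600,400:800]=cv2.resize(up(b,130,203,133,100,3),(400,300))
cv2.imwrite("pics/crop1.png",c)
E
```

```text
(no output)
```

View pics/crop1.png

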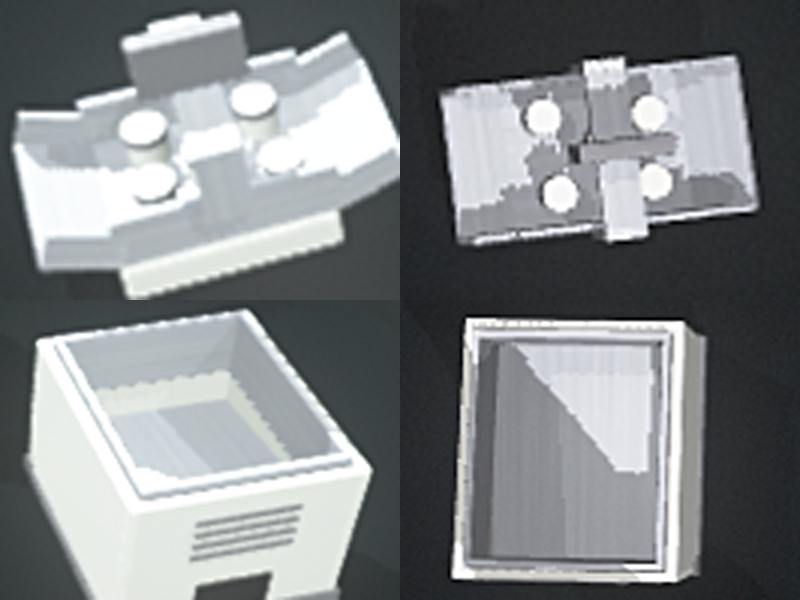

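Crop: tray fin top (top view, crop (578–678,133–165)), lip corners (440,95),(735,57),(758,207),(458,243); four cups show, the fifth hides under the bridge. The hopper's long side faces the tray and its collar stands a little proud. Now the numbers.

```bash
python3 - <<'E'
from h import *
S=dict(np.load("scene0.npz"));T=dict(np.load("top0.npz"))
ts=lambda L:[(120+(u+.5)/4-.5,165+(v+.5)/4-.5) for u,v in L]
tt=lambda L:[(310+(u-400+.5)/4-.5,225+(v+.5)/4-.5) for u,v in L]
hs=lambda L:[(300+u/3.0,115+(v-300)/3.0) for u,v in L]
ht=lambda L:[(130+(u-400)/3.0,203+(v-300)/3.0) for u,v in L]
np.set_printoptions(precision=4,suppress=True)
lips=onplane(T,tt([(440,95),(735,57),(758,207),(458,243)]),.073);print("lips",lips,lips.mean(0))
d=lips[0]+lips[3]-lips[1]-lips[2];print("yaw",np.degrees(np.arctan2(d[1],d[0])),np.linalg.norm(d)/2)
fin=onplane(T,tt([(580,145),(675,133),(679,152),(583,164)]),.136);print("fin",fin,fin.mean(0))
d=fin[0]+fin[3]-fin[1]-fin[2];print("yaw",np.degrees(np.arctan2(d[1],d[0])),np.linalg.norm(d)/2)
# near (+x) top edge of fin: ends; scene left=-y = top right
print("fin2",two(S,ts([(130,52),(243,20)]),T,tt([(675,133),(580,145)])))
# tray far lip corners
print("lip2",two(S,ts([(15,113),(345,35),(40,243)]),T,tt([(758,207),(458,243),(735,57)])))
h=onplane(T,ht([(466,320),(690,322),(683,580),(453,578)]),.130);print("hop",h,h.mean(0))
c=onplane(T,ht([(475,331),(670,333),(668,570),(465,567)]),.14);print("collar",c,c.mean(0))
d=h[0]+h[1]-h[2]-h[3];print("hyaw",np.degrees(np.arctan2(d[1],d[0])),np.linalg.norm(h[0]-h[3]),np.linalg.norm(h[0]-h[1]))
print("hop2",two(S,hs([(137,508),(372,470),(37,342),(250,310)]),T,ht([(690,322),(466,320),(683,580),(453,578)])))
print("coll2",two(S,hs([(145,493),(355,462)]),T,ht([(670,333),(475,331)])))
# bystanders
print("by",onplane(T,[(200,160),(254,161),(291,155),(340,174)],.08))
E
```

```text
lips [[ 0.532  -0.1228  0.073 ]
 [ 0.5609 -0.3132  0.073 ]
 [ 0.4652 -0.3277  0.073 ]
 [ 0.4386 -0.1357  0.073 ]] [ 0.4992 -0.2248  0.073 ]
yaw 98.2603858284771 0.1931203094529665
fin [[ 0.5015 -0.2016  0.136 ]
 [ 0.51   -0.259   0.136 ]
 [ 0.4987 -0.2614  0.136 ]
 [ 0.4902 -0.2034  0.136 ]] [ 0.5001 -0.2314  0.136 ]
yaw 98.30600659186716 0.05833331081684953
fin2 [[ 0.5101 -0.2582  0.133   0.003 ]
 [ 0.5017 -0.2001  0.136   0.0029]]
lip2 [[ 0.465  -0.3298  0.0652  0.0002]
 [ 0.4374 -0.1416  0.0612  0.0092]
 [ 0.5618 -0.3176  0.059   0.001 ]]
hop [[0.6139 0.2956 0.13  ]
 [0.6169 0.1112 0.13  ]
 [0.4094 0.1086 0.13  ]
 [0.4051 0.2939 0.13  ]] [0.5113 0.2023 0.13  ]
collar [[0.6039 0.2844 0.14  ]
 [0.6062 0.1256 0.14  ]
 [0.4177 0.1194 0.14  ]
 [0.415  0.2815 0.14  ]] [0.5107 0.2027 0.14  ]
hyaw 0.5941391649849906 0.20878018581042984 0.18449036515536488
hop2 [[0.6186 0.1166 0.1303 0.0114]
 [0.6153 0.299  0.1256 0.0041]
 [0.41   0.1128 0.126  0.0075]
 [0.4056 0.2982 0.1251 0.0055]]
coll2 [[0.608  0.1293 0.1324 0.0054]
 [0.6061 0.2903 0.1273 0.0038]]
by [[ 0.7542  0.1937  0.08  ]
 [ 0.7548  0.0522  0.08  ]
 [ 0.7733 -0.044   0.08  ]
 [ 0.726  -0.1726  0.08  ]]
```

```bash
cat >> h.py <<'E'
from scipy.linalg import logm,expm
from scipy.optimize import brentq
B=np.array([[0,1,0],[1,0,0],[0,0,-1.]])
def rot(yaw,lean):  # deg; tray x axis at 90+yaw in world, lean>0 = tipped toward hopper
    return R.from_euler('z',yaw,degrees=True).as_matrix()@R.from_euler('x',-lean,degrees=True).as_matrix()@B
def T4(p,M):
    X=np.eye(4);X[:3,:3]=M;X[:3,3]=p;return X
def tcp(grasp,yaw,lean): M=rot(yaw,lean); return T4(np.array(grasp)+.019*M[:,2],M)
def plan(X0,X1,n=None):
    L=np.real(logm(np.linalg.inv(X0)@X1)); w=np.array([L[2,1],L[0,2],L[1,0]])
    n=n or int(np.ceil(max(np.linalg.norm(w)/.17,np.linalg.norm((X1-X0)[:3,3])/.055,1)))
    E=expm(L/n); r=R.from_matrix(E[:3,:3]).as_rotvec()
    print(n,"rows of",np.round([*E[:3,3],*r],4).tolist()); return X1
def now():
    from plant import get_state
    s=get_state(); print("t",round(s["clock"],2),"q",np.round(s["q"],2),"tcp",np.round(s["tool_pos"],4),"F",np.round(s["contact_force"],2),"M",np.round(s["moment"],2),"op",round(s["opening"],3),"ff",round(s["finger_force"],1))
    M=R.from_quat(s["eef_rot"]).as_matrix()
    print("grasp",np.round(s["tool_pos"]-.019*M[:,2],4),"toolx",np.round(M[:,0],3),"z",np.round(M[:,2],3)); return T4(s["tool_pos"],M)
E
python3 - <<'E'
from h import *
X=now(); plan(X,tcp([.511,.18,.32],0.6,40))
E
```

```text
t 0.1 q [-1.07  0.69 -0.19  1.57  0.16  0.9  -0.22] tcp [0.281  0.5576 0.1985] F [-0.22  0.39  0.42] M [0.02 0.02 0.05] op 1.001 ff 0.0
grasp [0.281  0.5576 0.2175] toolx [-0.893  0.45  -0.   ] z [-0.001 -0.002 -1.   ]
9 rows of [-0.0546, -0.0062, 0.0052, 0.0422, -0.0694, 0.1164]
```

```bash
python3 -m jog '[[[0,0,-0.06,0,0,0],[0,0,-0.06,0,0,0],[0,0,-0.03,0,0,0]]]' ; python3 - <<'E'
from h import *
X=now(); plan(X,tcp([.511,.18,.34],0.6,40))
E
```

```text
clock: 0.48
tool_pos: [0.2815, 0.5591, 0.3526]
eef_rot: [0.231, 0.973, 0.002, 0.0]
contact_force: [-0.2, -0.3, 0.0]
opening: 1.002
finger_force: 0.0
t 0.47 q [-1.07  0.56 -0.21  1.33  0.11  1.26 -0.17] tcp [0.2815 0.5591 0.3526] F [-0.16 -0.32  0.05] M [0.01 0.01 0.  ] op 1.002 ff 0.0
grasp [0.2815 0.559  0.3716] toolx [-0.893  0.45   0.   ] z [ 0.002  0.004 -1.   ]
9 rows of [-0.0502, -0.0044, 0.0196, 0.0427, -0.0699, 0.1162]
```

```bash
python3 -m jog '[[[-0.05,-0.004,0.02,0.043,-0.07,0.116],[-0.05,-0.004,0.02,0.043,-0.07,0.116],[-0.05,-0.004,0.02,0.043,-0.07,0.116],[-0.05,-0.004,0.02,0.043,-0.07,0.116],[-0.05,-0.004,0.02,0.043,-0.07,0.116],[-0.05,-0.004,0.02,0.043,-0.07,0.116],[-0.05,-0.004,0.02,0.043,-0.07,0.116],[-0.05,-0.004,0.02,0.043,-0.07,0.116],[-0.05,-0.004,0.02,0.043,-0.07,0.116],[0,0,0,0,0,0]]]' ; python3 - <<'E'
from h import *
X=now(); plan(X,tcp([.511,.18,.30],0.6,40))
G=[.5,-.229,.127]
a=np.array([-np.sin(np.radians(8.2)),np.cos(np.radians(8.2)),0])
Y=tcp(G,8.2,-20); Z=Y.copy(); Z[:3,3]-=.13*Y[:3,2]
plan(X,Z);print(Z)
E
```

```text
clock: 1.72
tool_pos: [0.5134, 0.1648, 0.3201]
eef_rot: [0.661, 0.665, -0.245, 0.245]
contact_force: [-0.5, 1.1, -0.5]
opening: 1.005
finger_force: 0.0
t 1.73 q [-0.9   0.71  0.32  1.45  0.36  1.45 -0.73] tcp [0.5134 0.1648 0.3201] F [-0.46  1.06 -0.47] M [0.57 0.06 0.04] op 1.005 ff 0.0
grasp [0.5133 0.1772 0.3346] toolx [-0.006  0.759 -0.651] z [ 0.001 -0.651 -0.759]
1 rows of [0.0248, -0.0021, 0.0244, -0.0055, 0.0102, -0.0025]
9 rows of [-0.0462, -0.0038, 0.0219, -0.0032, 0.1173, -0.0158]
[[-0.13402736  0.98977623 -0.04878197  0.5054148 ]
 [ 0.93008542  0.14262893  0.33852341 -0.2665761 ]
 [ 0.34202014  0.         -0.93969262  0.23130588]
 [ 0.          0.          0.          1.        ]]
```

```bash
python3 -m jog '[[[-0.046,-0.004,0.022,-0.003,0.117,-0.016],[-0.046,-0.004,0.022,-0.003,0.117,-0.016],[-0.046,-0.004,0.022,-0.003,0.117,-0.016],[-0.046,-0.004,0.022,-0.003,0.117,-0.016],[-0.046,-0.004,0.022,-0.003,0.117,-0.016],[-0.046,-0.004,0.022,-0.003,0.117,-0.016],[-0.046,-0.004,0.022,-0.003,0.117,-0.016],[-0.046,-0.004,0.022,-0.003,0.117,-0.016],[-0.046,-0.004,0.022,-0.003,0.117,-0.016],[0,0,0,0,0,0],[0,0,0,0,0,0]]]' ; python3 - <<'E'
from h import *
X=now(); Y=tcp([.5,-.229,.127],8.2,-20); Z=Y.copy(); Z[:3,3]-=.07*Y[:3,2]
plan(X,Z,3); plan(Z,Y,5)
from plant import snapshot
for n in("scene","top"):
    s=snapshot(n);cv2.imwrite(f"pics/{n}1.png",s["frame"][...,::-1]);np.savez(f"{n}1.npz",**s)
up=lambda i,u,v,w,h:cv2.resize(i[v:v+h,u:u+w],(400,400),interpolation=cv2.INTER_CUBIC)
a=cv2.imread("pics/scene1.png");b=cv2.imread("pics/top1.png")
cv2.imwrite("pics/crop2.png",np.hstack([up(a,105,100,133,133),up(b,295,195,133,133)]))
E
```

```text
clock: 3.1
tool_pos: [0.5066, -0.2596, 0.2282]
eef_rot: [0.641, 0.747, 0.114, -0.134]
contact_force: [0.3, 0.6, 0.3]
opening: 1.0
finger_force: 0.0
t 3.1 q [ 0.55  0.72  0.02  1.48 -0.3   1.2   0.86] tcp [ 0.5066 -0.2596  0.2282] F [0.31 0.64 0.34] M [-0.29 -0.07 -0.02] op 1.0 ff 0.0
grasp [ 0.5076 -0.2661  0.246 ] toolx [-0.142  0.928  0.345] z [-0.054  0.341 -0.938]
3 rows of [-0.0018, -0.0007, 0.0182, -0.0015, -0.0012, 0.0028]
5 rows of [0.0, 0.0, 0.014, 0.0, 0.0, -0.0]
```

View pics/crop2.png

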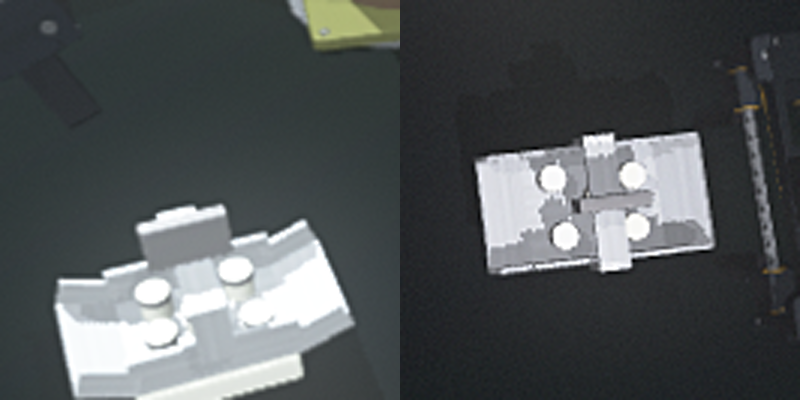

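The crop shows the gripper well away from where I expect it (top: right edge, ~(545,240) full-frame). I'll check the full picture against the projected TCP.

```bash
python3 - <<'E'
from h import *
X=now()
a=[]
for n in("scene","top"):
    s=dict(np.load(f"{n}1.npz")); i=cv2.imread(f"pics/{n}1.png")
    P=[X[:3,3]-k*X[:3,2] for k in(0,.064,.2)]
    for p in proj(s,P): print(n,p); cv2.circle(i,tuple(int(v) for v in np.round(p)),3,(0,0,255),1)
    a.append(cv2.resize(i,(400,300)))
cv2.imwrite("pics/full1.png",np.hstack(a))
E
```

```text
t 3.2 q [ 0.55  0.71  0.02  1.48 -0.3   1.2   0.86] tcp [ 0.5074 -0.2585  0.23  ] F [ 1.22 -0.12  0.2 ] M [-0.33  0.02  0.04] op 0.999 ff 0.0
grasp [ 0.5084 -0.2649  0.2478] toolx [-0.146  0.928  0.343] z [-0.052  0.339 -0.939]
scene [140.69454391 137.58459919]
scene [120.56573085 112.28691974]
scene [67.73419506 45.89833573]
top [388.36657074 258.42719574]
top [406.63713049 256.60472109]
top [455.22585422 251.67602876]
```

View pics/full1.png

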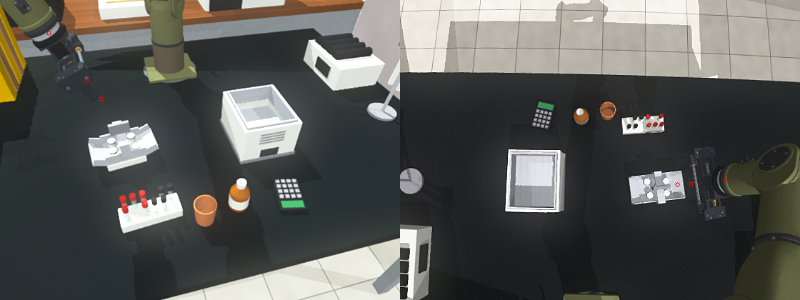

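The projection matches the gripper: I misread the crop scale, and the body is at top col ≈412–450 as predicted. Approaching the fin.

```bash
python3 -m jog '[[[-0.002,-0.001,0.018,0,0,0.003],[-0.002,-0.001,0.018,0,0,0.003],[-0.002,-0.001,0.018,0,0,0.003],[0,0,0.02,0,0,0],[0,0,0.02,0,0,0],[0,0,0,0,0,0],[0,0,0,0,0,0]]]' ; python3 - <<'E'
from h import *
X=now(); Y=tcp([.5,-.229,.127],8.2,-20); 
plan(X,Y,3)
E
```

```text
clock: 4.08
tool_pos: [0.4999, -0.2347, 0.1398]
eef_rot: [0.644, 0.745, 0.113, -0.132]
contact_force: [-0.3, -0.6, -0.4]
opening: 0.999
finger_force: 0.0
t 4.08 q [ 0.53  0.79  0.    1.63 -0.33  0.97  0.89] tcp [ 0.4999 -0.2347  0.1398] F [-0.25 -0.56 -0.4 ] M [-0.41  0.   -0.02] op 0.999 ff 0.0
grasp [ 0.5009 -0.2411  0.1577] toolx [-0.135  0.93   0.342] z [-0.052  0.338 -0.94 ]
3 rows of [0.0003, 0.0003, 0.011, -0.001, 0.0001, 0.0002]
```

```bash
python3 -m jog '[[[0,0,0.011,0,0,0],[0,0,0.011,0,0,0],[0,0,0.010,0,0,0],[0,0,0,0,0,0],[0,0,0,0,0,0]]]' ; python3 -c "from h import *;now()"; python3 -m jog '[[[0,0,0,0,0,0],[0,0,0,0,0,0],[0,0,0,0,0,0],[0,0,0,0,0,0],[0,0,0,0,0,0],[0,0,0,0,0,0]]]' 0.0 20;  python3 -c "from h import *;now()"
```

```text
clock: 4.7
tool_pos: [0.497, -0.2245, 0.108]
eef_rot: [0.645, 0.744, 0.112, -0.133]
contact_force: [0.6, 0.2, -0.1]
opening: 0.998
finger_force: 0.0
t 4.7 q [ 0.53  0.83 -0.01  1.67 -0.34  0.9   0.91] tcp [ 0.497  -0.2245  0.108 ] F [ 0.55  0.15 -0.12] M [-0.41  0.03 -0.01] op 0.998 ff 0.0
grasp [ 0.498  -0.2309  0.1259] toolx [-0.132  0.93   0.343] z [-0.054  0.339 -0.939]
clock: 5.45
tool_pos: [0.4969, -0.2243, 0.1081]
eef_rot: [0.645, 0.744, 0.112, -0.134]
contact_force: [-0.7, -0.6, 0.4]
opening: 0.343
finger_force: 0.0
t 5.45 q [ 0.53  0.83 -0.01  1.67 -0.34  0.9   0.91] tcp [ 0.4969 -0.2243  0.1081] F [-0.74 -0.61  0.41] M [-0.33 -0.02  0.02] op 0.343 ff 0.0
grasp [ 0.4979 -0.2308  0.1259] toolx [-0.132  0.93   0.344] z [-0.054  0.339 -0.939]
```

```bash
python3 -m jog '[[[0,0,0,0,0,0],[0,0,0,0,0,0],[0,0,0,0,0,0],[0,0,0,0,0,0]]]' 0.0 20; python3 -m jog '[[[0,0,0,0,0,0],[0,0,0,0,0,0],[0,0,0,0,0,0]]]' 0.0 55;  python3 - <<'E'
from h import *
X=now(); Z=X.copy(); Z[2,3]+=.05; plan(X,Z,4)
E
```

```text
clock: 5.95
tool_pos: [0.4969, -0.2243, 0.1081]
eef_rot: [0.645, 0.744, 0.112, -0.134]
contact_force: [-0.9, -0.4, 0.3]
opening: 0.004
finger_force: 0.0
clock: 6.32
tool_pos: [0.4969, -0.2243, 0.1081]
eef_rot: [0.645, 0.744, 0.112, -0.134]
contact_force: [0.4, 0.1, -0.3]
opening: 0.003
finger_force: 0.0
t 6.33 q [ 0.53  0.83 -0.01  1.67 -0.34  0.9   0.91] tcp [ 0.4969 -0.2243  0.1081] F [ 0.43  0.05 -0.31] M [-0.33  0.   -0.05] op 0.003 ff 0.0
grasp [ 0.4979 -0.2307  0.1259] toolx [-0.132  0.93   0.344] z [-0.054  0.339 -0.939]
4 rows of [0.0043, -0.0001, -0.0117, 0.0, -0.0, 0.0]
```

The fingers closed on nothing. Looking.

```bash
python3 - <<'E'
from h import *
from plant import snapshot
for n in("scene","top"):
    s=snapshot(n);cv2.imwrite(f"pics/{n}2.png",s["frame"][...,::-1]);np.savez(f"{n}2.npz",**s)
X=now()
c=[]
for n,(u,v) in zip(("scene","top"),((100,110),(305,195))):
    s=dict(np.load(f"{n}2.npz"));i=cv2.imread(f"pics/{n}2.png")
    i=cv2.resize(i[v:v+133,u:u+133],(400,400),interpolation=cv2.INTER_CUBIC)
    for p in proj(s,[X[:3,3],X[:3,3]-.064*X[:3,2],[.5,-.229,.136]]): 
        cv2.circle(i,tuple(int(k) for k in (p-[u,v])*3.0075),3,(0,0,255),1)
    c.append(i)
cv2.imwrite("pics/crop3.png",np.hstack(c))
E
```

```text
t 6.42 q [ 0.53  0.83 -0.01  1.67 -0.34  0.9   0.91] tcp [ 0.4969 -0.2243  0.1081] F [0.09 0.74 0.36] M [-0.39 -0.01  0.02] op 0.002 ff 0.0
grasp [ 0.4979 -0.2307  0.1259] toolx [-0.132  0.93   0.344] z [-0.054  0.339 -0.939]
```

View pics/crop3.png

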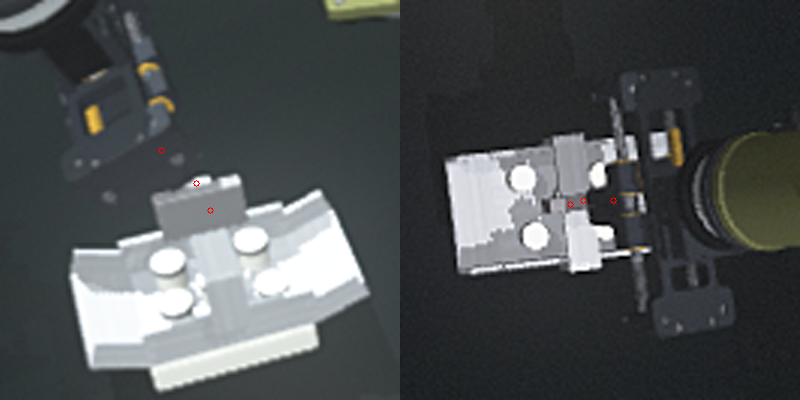

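```bash
python3 - <<'E'
from h import *
c=[]
for n,(u,v,w) in zip(("scene","top"),((105,130,80),(345,225,80))):
    i=cv2.imread(f"pics/{n}2.png")
    i=cv2.resize(i[v:v+w,u:u+w],(400,400),interpolation=cv2.INTER_NEAREST)
    c.append((255*np.clip(i/255*1.3,0,1)**.4).astype(np.uint8))
cv2.imwrite("pics/crop4.png",np.hstack(c))
E
```

```text
(no output)
```

View pics/crop4.png

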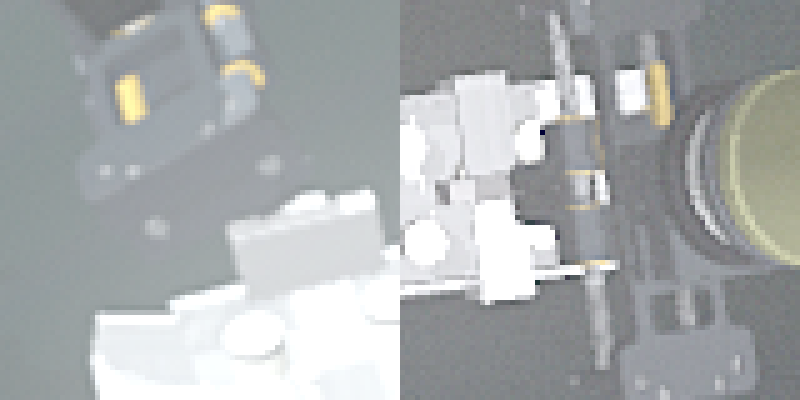

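Enhanced crop: the fin (scene crop (230–380,195–290)) stands in front of the hand and nothing covers it, so the fingers look as if they end above/behind the fin. I'll check the fingertip location using the earlier free-air frames.

```bash
python3 - <<'E'
from h import *
# pose at scene1/top1
q=np.array([.5074,-.2585,.230]); x=np.array([-.146,.928,.343]);z=np.array([-.052,.339,-.939]);y=np.cross(z,x)
c=[]
for n,(u,v,w) in zip(("scene","top"),((70,75,100),(360,205,100))):
    s=dict(np.load(f"{n}1.npz"));i=cv2.imread(f"pics/{n}1.png")
    i=cv2.resize(i[v:v+w,u:u+w],(400,400),interpolation=cv2.INTER_NEAREST)
    i=(255*np.clip(i/255*1.3,0,1)**.4).astype(np.uint8)
    for k,col in ((0,(0,0,255)),(.044,(0,200,0)),(-.044,(255,0,0))):
        for b in(0,.064):
            p=(proj(s,q+k*y-b*z)[0]-[u,v]+.5)*4; cv2.circle(i,tuple(int(a) for a in p),4,col,1)
    c.append(i)
cv2.imwrite("pics/crop5.png",np.hstack(c))
E
```

```text
(no output)
```

View pics/crop5.png

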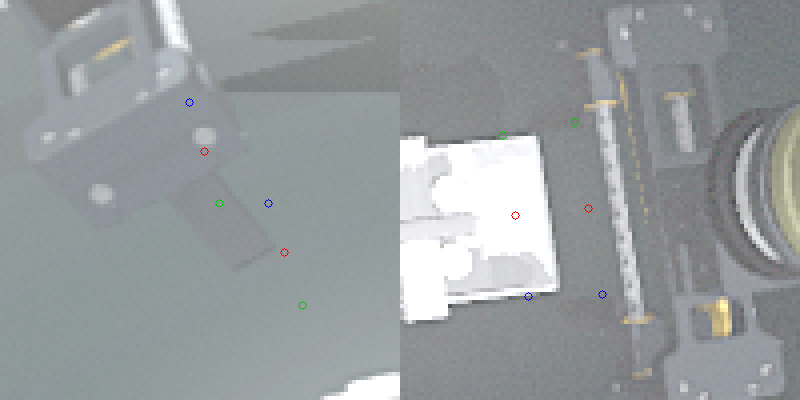

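```bash
python3 - <<'E'
from h import *
s=dict(np.load("scene0.npz"));t=dict(np.load("top0.npz"))
p=np.array([.281,.5576,.1985]);y=np.array([.45,.893,0])
print("tips",proj(s,[p,p+.05*y,p-.05*y,p+[0,0,.03]]))
print("base",proj(s,[[0,0,0],[.1,.1,0],[.1,-.1,0]]),proj(t,[[.1,0,0],[.1,.1,0],[.1,-.1,0]]))
f=s["frame"]; 
# base plate colour extents
for S in(s,t):
    hsv=cv2.cvtColor(S["frame"],cv2.COLOR_RGB2HSV); m=cv2.inRange(hsv,(22,60,60),(40,255,255))
    v,u=np.nonzero(m); k=(u>180)&(u<320); print(u[k].min(),u[k].max(),v[k].min(),v[k].max())
c=cv2.resize(f[0:75,415:540],None,fx=6,fy=6,interpolation=cv2.INTER_NEAREST)
c=(255*np.clip(c/255*1.3,0,1)**.5).astype(np.uint8)[...,::-1]
cv2.imwrite("pics/crop6.png",c)
E
```

```text
tips [[458.43901235  56.96694659]
 [478.09006102  59.05376287]
 [439.03829281  54.90557404]
 [461.9650066   45.92700348]]
base [[236.82520703  94.94558051]
 [274.65073975 107.57780866]
 [209.59126225 115.72486829]] [[267.87215896 410.90565892]
 [230.250468   409.76340827]
 [305.53962039 411.80127103]]
181 302 0 290
228 306 412 419
```

View pics/crop6.png

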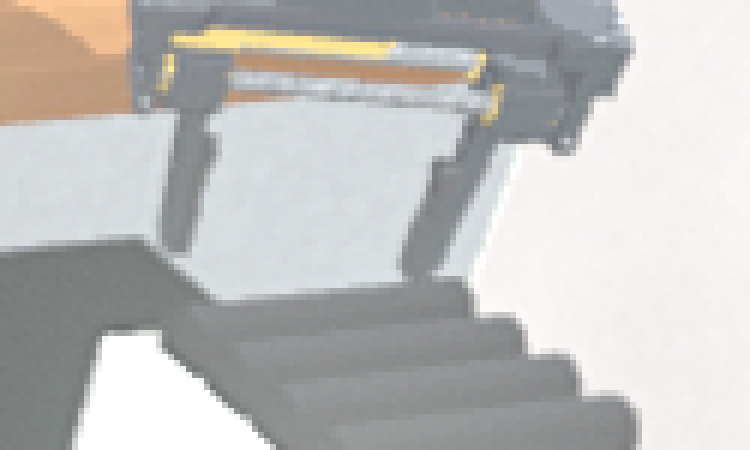

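Measured: the fingertips at the start (mid (464,44)) lie where a point about 33 mm short of the reported TCP would project, and the second pose shows the same. So the real tips end ~33 mm behind the reported TCP and I closed just above the fin. I'll open, advance 29 mm along the tool and grip, watching the force.

```bash
sed -i 's/\.019\*/.052*/g' h.py; python3 -m jog '[[[0,0,0,0,0,0],[0,0,0,0,0,0],[0,0,0,0,0,0],[0,0,0,0,0,0],[0,0,0,0,0,0],[0,0,0,0,0,0]]]' 0.055 20; python3 -m jog '[[[0,0,0.008,0,0,0],[0,0,0.008,0,0,0],[0,0,0,0,0,0]]]'; python3 -m jog '[[[0,0,0.006,0,0,0],[0,0,0.007,0,0,0],[0,0,0,0,0,0]]]'
```

```text
clock: 7.18
tool_pos: [0.4969, -0.2243, 0.1081]
eef_rot: [0.645, 0.744, 0.112, -0.134]
contact_force: [0.4, -0.6, 0.3]
opening: 0.622
finger_force: 0.0
clock: 7.55
tool_pos: [0.4954, -0.218, 0.0922]
eef_rot: [0.645, 0.744, 0.112, -0.135]
contact_force: [-0.4, 0.5, 0.2]
opening: 0.623
finger_force: 0.0
clock: 7.92
tool_pos: [0.4949, -0.2139, 0.0803]
eef_rot: [0.645, 0.744, 0.112, -0.134]
contact_force: [-0.3, 1.0, 0.2]
opening: 0.621
finger_force: 0.0
```

```bash
python3 -m jog '[[[0,0,0,0,0,0],[0,0,0,0,0,0],[0,0,0,0,0,0],[0,0,0,0,0,0],[0,0,0,0,0,0],[0,0,0,0,0,0]]]' 0.0 20; python3 -c "from h import *;now()"
```

```text
clock: 8.68
tool_pos: [0.4951, -0.2146, 0.0805]
eef_rot: [0.645, 0.744, 0.112, -0.134]
contact_force: [1.3, -0.6, -2.6]
opening: 0.134
finger_force: 20.0
t 8.68 q [ 0.52  0.86 -0.02  1.71 -0.35  0.83  0.92] tcp [ 0.4951 -0.2146  0.0805] F [ 1.31 -0.58 -2.64] M [-0.54 -0.24 -0.02] op 0.134 ff 20.0
grasp [ 0.4979 -0.2322  0.1294] toolx [-0.132  0.93   0.343] z [-0.054  0.339 -0.939]
```

Gripped (11.8 mm, 20 N). Increase grip and lift.

```bash
python3 -m jog '[[[0,0,0,0,0,0],[0,0,0,0,0,0]]]' 0.0 55; python3 -m jog '[[[0.005,0,-0.014,0,0,0],[0.01,0,-0.028,0,0,0],[0.01,0,-0.028,0,0,0],[0.008,0,-0.022,0,0,0],[0.004,0,-0.01,0,0,0],[0,0,0,0,0,0],[0,0,0,0,0,0]]]';python3 - <<'E'
from h import *
from plant import snapshot
X=now(); 
s=snapshot("scene");np.savez("scene3.npz",**s);t=snapshot("top");np.savez("top3.npz",**t)
a=cv2.resize(s["frame"][90:220,90:220],(400,400),interpolation=3);b=cv2.resize(t["frame"][190:320,300:430],(400,400),interpolation=3)
cv2.imwrite("pics/crop7.png",np.hstack([a,b])[...,::-1])
E
```

```text
clock: 8.93
tool_pos: [0.495, -0.2145, 0.0805]
eef_rot: [0.645, 0.744, 0.112, -0.134]
contact_force: [0.5, -0.0, -4.4]
opening: 0.125
finger_force: 55.0
clock: 9.8
tool_pos: [0.4952, -0.2143, 0.1885]
eef_rot: [0.645, 0.744, 0.112, -0.135]
contact_force: [0.7, -1.2, -5.6]
opening: 0.133
finger_force: 55.0
t 9.8 q [ 0.5   0.71  0.01  1.63 -0.32  1.04  0.85] tcp [ 0.4952 -0.2143  0.1885] F [ 0.68 -1.17 -5.62] M [-0.73 -0.03 -0.01] op 0.133 ff 55.0
grasp [ 0.498  -0.232   0.2373] toolx [-0.131  0.93   0.345] z [-0.056  0.34  -0.939]
```

View pics/crop7.png

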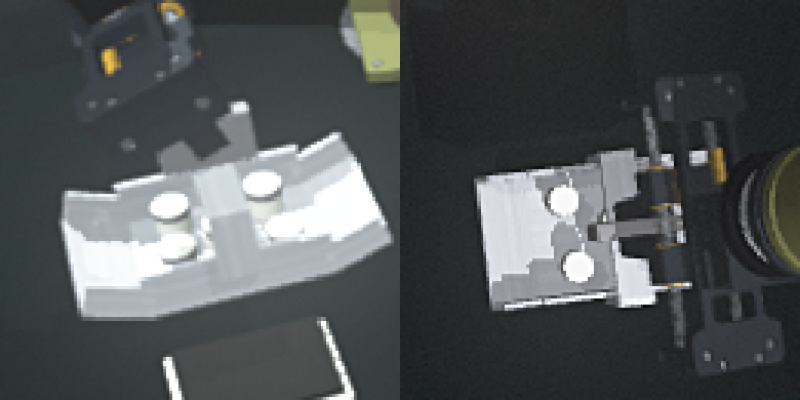

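Picture: tray lifted level by the fin with cups aboard (at crop (170,210),(262,190),(180,250),(285,230)); stand clear below. Next: carry to just over the near collar edge.

```bash
python3 - <<'E'
from h import *
X=now(); Y=tcp([.511,.0485,.29],0.6,-20); plan(X,Y,10)
E
```

```text
t 9.9 q [ 0.5   0.71  0.01  1.63 -0.32  1.04  0.85] tcp [ 0.4953 -0.2143  0.1884] F [ 0.38  0.9  -4.71] M [-0.73 -0.07  0.01] op 0.131 ff 55.0
grasp [ 0.4981 -0.232   0.2372] toolx [-0.131  0.929  0.345] z [-0.056  0.34  -0.939]
10 rows of [0.028, 0.0039, 0.0046, -0.0052, -0.0002, 0.0122]
```

```bash
python3 -m jog '[[[0.008,0.001,0.001,-0.0016,0,0.0037],[0.02,0.003,0.003,-0.0036,0,0.0085],[0.028,0.004,0.0046,-0.0052,0,0.0122],[0.028,0.004,0.0046,-0.0052,0,0.0122],[0.028,0.004,0.0046,-0.0052,0,0.0122],[0.028,0.004,0.0046,-0.0052,0,0.0122],[0.028,0.004,0.0046,-0.0052,0,0.0122],[0.028,0.004,0.0046,-0.0052,0,0.0122],[0.028,0.004,0.0046,-0.0052,0,0.0122],[0.028,0.004,0.0046,-0.0052,0,0.0122],[0.02,0.003,0.003,-0.0036,0,0.0085],[0.008,0.001,0.001,-0.0016,0,0.0037]]]'; python3 -m jog '[[[0,0,0,0,0,0],[0,0,0,0,0,0],[0,0,0,0,0,0]]]';python3 - <<'E'
from h import *
from plant import snapshot
X=now(); print("lean",np.degrees(np.arcsin(X[2,0])))
s=snapshot("scene");np.savez("scene4.npz",**s);t=snapshot("top");np.savez("top4.npz",**t)
Y=tcp([.511,.0485,.28],0.6,-20); plan(X,Y,2)
# tray lip seen in top: brightness profile along the y-line through the tray middle and +-
g=cv2.cvtColor(t["frame"],cv2.COLOR_RGB2GRAY)
for x in(.48,.511,.54):
    ys=np.arange(.08,.2,.004); p=proj(t,[[x,y,.225] for y in ys]); print(x,[int(g[int(round(v)),int(round(u))]) for u,v in p])
E
```

```text
clock: 11.4
tool_pos: [0.5117, 0.0689, 0.2439]
eef_rot: [0.691, 0.701, 0.123, -0.124]
contact_force: [-0.6, -0.2, -4.1]
opening: 0.129
finger_force: 55.0
clock: 11.78
tool_pos: [0.5129, 0.0648, 0.2431]
eef_rot: [0.693, 0.699, 0.123, -0.123]
contact_force: [-0.2, -0.7, -5.9]
opening: 0.134
finger_force: 55.0
t 11.78 q [ 0.04  0.52 -0.01  1.87 -0.47  0.83  0.37] tcp [0.5129 0.0648 0.2431] F [-0.22 -0.66 -5.87] M [-0.69  0.07 -0.01] op 0.134 ff 55.0
grasp [0.513 0.047 0.292] toolx [-0.009  0.939  0.343] z [-0.002  0.343 -0.939]
lean 20.05729650290054
2 rows of [-0.0014, -0.001, 0.0059, 0.0009, -0.0005, -0.0006]
0.48 [210, 208, 196, 162, 164, 163, 159, 152, 150, 150, 156, 154, 154, 155, 153, 148, 181, 156, 161, 160, 159, 157, 158, 161, 155, 158, 158, 147, 143, 148]
0.511 [117, 115, 113, 162, 157, 158, 157, 153, 155, 153, 156, 153, 155, 157, 154, 191, 212, 231, 228, 226, 227, 229, 224, 229, 224, 225, 226, 226, 216, 220]
0.54 [210, 204, 202, 201, 151, 162, 159, 151, 152, 150, 151, 154, 151, 153, 154, 152, 153, 235, 229, 225, 226, 226, 227, 227, 225, 223, 224, 225, 224, 218]
```

```bash
python3 -m jog '[[[-0.001,-0.001,0.008,0,0,0],[-0.001,-0.001,0.01,0,0,0],[-0.001,0,0.008,0,0,0],[0,0,0,0,0,0],[0,0,0,0,0,0]]]'; for i in 1; do python3 -c "from h import *;now()"; done; python3 -m jog '[[[-0.0007,0,0.0019,0,0,0],[0,0,0,0,0,0]]]'|grep force;python3 -m jog '[[[-0.0007,0,0.0019,0,0,0],[0,0,0,0,0,0]]]'|grep force; python3 -m jog '[[[-0.0007,0,0.0019,0,0,0],[0,0,0,0,0,0]]]'|grep force; python3 -c "from h import *;now()"
```

```text
clock: 12.5
tool_pos: [0.5111, 0.0719, 0.2179]
eef_rot: [0.693, 0.7, 0.123, -0.123]
contact_force: [0.8, -0.7, -4.7]
opening: 0.129
finger_force: 55.0
t 12.5 q [ 0.04  0.55 -0.03  1.9  -0.5   0.76  0.39] tcp [0.5111 0.0719 0.2179] F [ 0.76 -0.73 -4.66] M [-0.72  0.04 -0.01] op 0.129 ff 55.0
grasp [0.5112 0.0541 0.2667] toolx [-0.01   0.939  0.343] z [-0.002  0.343 -0.939]
contact_force: [0.4, 0.4, -4.8]
finger_force: 55.0
contact_force: [0.5, 0.5, -4.6]
finger_force: 55.0
contact_force: [-0.2, -0.2, -4.3]
finger_force: 55.0
t 13.25 q [ 0.04  0.56 -0.04  1.91 -0.5   0.74  0.4 ] tcp [0.5108 0.072  0.2116] F [-0.22 -0.2  -4.32] M [-0.69  0.12 -0.02] op 0.131 ff 55.0
grasp [0.5109 0.0541 0.2605] toolx [-0.01   0.939  0.343] z [-0.002  0.343 -0.939]
```

```bash
for s in 1; do python3 -m jog '[[[-0.0007,0,0.0019,0,0,0],[0,0,0,0,0,0]]]'|grep t_force;python3 -m jog '[[[-0.0007,0,0.0019,0,0,0],[0,0,0,0,0,0]]]'|grep t_force; python3 -m jog '[[[-0.0007,0,0.0019,0,0,0],[0,0,0,0,0,0]]]'|grep t_force; done; python3 -c "from h import *;now()"
```

```text
contact_force: [-0.1, 0.1, -4.5]
contact_force: [0.2, -0.4, -4.1]
contact_force: [-0.4, 0.1, -5.3]
t 14.0 q [ 0.04  0.57 -0.04  1.92 -0.51  0.73  0.41] tcp [0.5108 0.0719 0.2056] F [-0.37  0.12 -5.29] M [-0.76  0.06 -0.01] op 0.132 ff 55.0
grasp [0.5109 0.0541 0.2544] toolx [-0.01   0.939  0.343] z [-0.002  0.343 -0.939]
```

```bash
for s in 1; do python3 -m jog '[[[-0.0007,0,0.0019,0,0,0],[0,0,0,0,0,0]]]'|grep t_force;python3 -m jog '[[[-0.0007,0,0.0019,0,0,0],[0,0,0,0,0,0]]]'|grep t_force; done; python3 -c "from h import *;now()"
```

```text
contact_force: [0.1, 0.3, -4.7]
contact_force: [-0.5, -0.6, -4.9]
t 14.5 q [ 0.04  0.57 -0.05  1.92 -0.51  0.72  0.41] tcp [0.5108 0.072  0.2015] F [-0.53 -0.61 -4.95] M [-0.68  0.02 -0.01] op 0.126 ff 55.0
grasp [0.5109 0.0541 0.2504] toolx [-0.01   0.939  0.343] z [-0.002  0.343 -0.939]
```

```bash
for s in 1; do python3 -m jog '[[[-0.0007,0,0.0019,0,0,0],[0,0,0,0,0,0]]]'|grep t_force;python3 -m jog '[[[-0.0007,0,0.0019,0,0,0],[0,0,0,0,0,0]]]'|grep t_force; done; python3 -c "from h import *;now()"
```

```text
contact_force: [0.1, 0.9, -4.1]
contact_force: [0.0, -0.8, -5.2]
t 15.0 q [ 0.05  0.58 -0.05  1.93 -0.51  0.71  0.42] tcp [0.5108 0.0719 0.1975] F [ 0.04 -0.77 -5.16] M [-0.71  0.07  0.05] op 0.131 ff 55.0
grasp [0.5109 0.054  0.2463] toolx [-0.01   0.939  0.343] z [-0.002  0.343 -0.939]
```

```bash
for s in 1; do python3 -m jog '[[[-0.0007,0,0.0019,0,0,0],[0,0,0,0,0,0]]]'|grep t_force; done; python3 -c "from h import *;now()"
```

```text
contact_force: [0.6, 0.6, -4.6]
t 15.25 q [ 0.05  0.58 -0.05  1.93 -0.51  0.7   0.42] tcp [0.5108 0.0719 0.1954] F [ 0.56  0.6  -4.62] M [-0.72  0.05 -0.  ] op 0.135 ff 55.0
grasp [0.5109 0.0541 0.2443] toolx [-0.01   0.939  0.343] z [-0.002  0.343 -0.939]
```

```bash
python3 -m jog '[[[-0.0007,0,0.0019,0,0,0],[0,0,0,0,0,0]]]'|grep t_force;python3 -m jog '[[[-0.0007,0,0.0019,0,0,0],[0,0,0,0,0,0]]]'|grep t_force;  python3 -c "from h import *;now()"
```

```text
contact_force: [-0.2, -0.1, -4.9]
contact_force: [-0.6, -0.5, -4.6]
t 15.75 q [ 0.05  0.59 -0.05  1.93 -0.52  0.69  0.43] tcp [0.5108 0.0719 0.1914] F [-0.6  -0.53 -4.61] M [-0.75  0.15 -0.02] op 0.131 ff 55.0
grasp [0.5109 0.054  0.2402] toolx [-0.01   0.939  0.343] z [-0.002  0.343 -0.939]
```

```bash
python3 -m jog '[[[-0.0007,0,0.0019,0,0,0],[0,0,0,0,0,0]]]'|grep t_force; python3 -c "from h import *;now()"
```

```text
contact_force: [-0.4, -0.2, -4.4]
t 16.0 q [ 0.05  0.59 -0.05  1.93 -0.52  0.69  0.43] tcp [0.5108 0.0719 0.1894] F [-0.36 -0.18 -4.43] M [-0.73  0.07  0.02] op 0.133 ff 55.0
grasp [0.511  0.054  0.2382] toolx [-0.01   0.939  0.343] z [-0.002  0.343 -0.939]
```

```bash
python3 -m jog '[[[-0.0007,0,0.0019,0,0,0],[0,0,0,0,0,0]]]'|grep t_force;python3 -c "from h import *;now()"|head -1; python3 -m jog '[[[-0.0005,0,0.0014,0,0,0],[0,0,0,0,0,0]]]'|grep t_force;  python3 -c "from h import *;now()"
```

```text
contact_force: [-0.2, -0.2, -5.2]
t 16.25 q [ 0.05  0.59 -0.06  1.94 -0.52  0.68  0.43] tcp [0.5108 0.0719 0.1874] F [-0.17 -0.15 -5.24] M [-0.67  0.08  0.01] op 0.124 ff 55.0
contact_force: [-0.3, -0.2, -5.6]
t 16.5 q [ 0.05  0.6  -0.06  1.94 -0.52  0.68  0.43] tcp [0.5109 0.0719 0.1859] F [-0.31 -0.16 -5.64] M [-0.72 -0.   -0.02] op 0.129 ff 55.0
grasp [0.511  0.054  0.2348] toolx [-0.01   0.939  0.343] z [-0.002  0.343 -0.939]
```

```bash
python3 -m jog '[[[-0.0005,0,0.0014,0,0,0],[0,0,0,0,0,0]]]'|grep t_force; python3 -c "from h import *;now()"
```

```text
contact_force: [-0.2, 0.8, -3.6]
t 16.75 q [ 0.05  0.6  -0.06  1.94 -0.52  0.68  0.44] tcp [0.5109 0.0719 0.1844] F [-0.15  0.83 -3.55] M [-0.76  0.08 -0.01] op 0.128 ff 55.0
grasp [0.511  0.0541 0.2333] toolx [-0.01   0.939  0.343] z [-0.002  0.343 -0.939]
```

```bash
python3 -m jog '[[[-0.0005,0,0.0014,0,0,0],[0,0,0,0,0,0]]]'|grep t_force;python3 -c "from h import *;now()"|head -1; python3 -m jog '[[[-0.0005,0,0.0014,0,0,0],[0,0,0,0,0,0]]]'|grep t_force;  python3 -c "from h import *;now()"
```

```text
contact_force: [0.2, -0.7, -0.4]
t 17.0 q [ 0.05  0.6  -0.06  1.94 -0.52  0.67  0.44] tcp [0.5114 0.0716 0.1834] F [ 0.22 -0.66 -0.36] M [-0.57  0.16  0.02] op 0.128 ff 55.0
contact_force: [-1.1, -5.4, 9.0]
t 17.25 q [ 0.05  0.6  -0.06  1.94 -0.52  0.67  0.44] tcp [0.5116 0.0709 0.1827] F [-1.11 -5.39  8.96] M [-0.41  0.62  0.28] op 0.131 ff 55.0
grasp [0.5116 0.0531 0.2315] toolx [-0.01   0.939  0.343] z [ 0.     0.343 -0.939]
```

```bash
python3 -m jog '[[[-0.0005,0,0.0014,0,0,0],[0,0,0,0,0,0]]]'|grep t_force; python3 -c "from h import *;now()"
```

```text
contact_force: [-3.2, -8.5, 13.3]
t 17.5 q [ 0.06  0.6  -0.06  1.94 -0.53  0.67  0.44] tcp [0.5119 0.0697 0.1816] F [-3.16 -8.46 13.31] M [-0.54  0.84  0.42] op 0.131 ff 55.0
grasp [0.5118 0.0519 0.2305] toolx [-0.009  0.94   0.342] z [ 0.001  0.342 -0.94 ]
```

Contact felt (collar top at ≈0.136 m). Ease to a light touch and hold.

```bash
python3 -m jog '[[[0.0007,0,-0.0019,0,0,0],[0,0,0,0,0,0],[0,0,0,0,0,0],[0,0,0,0,0,0]]]'|grep t_force; python3 - <<'E'
from h import *
X=now()
# lip relative to grasp, tray at lean -20 => tilt 0 ; tipping about the lip, lip raised
lip0=X[:3,3]-.052*X[:3,2]+np.array([0,.1,-.085]); print("lip",lip0)
def pose(tilt,lip):
    c,s=np.cos(np.radians(tilt)),np.sin(np.radians(tilt)); d=np.array([-.1,.085]) # grasp rel lip (y,z)
    return tcp(np.array(lip)+[0,c*d[0]+s*d[1],-s*d[0]+c*d[1]],0.6,tilt-20)
P=[(0,(.511,.156,.165)),(25,(.511,.160,.165)),(45,(.511,.163,.163)),(60,(.511,.163,.160)),(72,(.511,.163,.160))]
A=X
for t,l in P: print(t,end=" "); A=plan(A,pose(t,l),{0:2,25:5,45:5,60:6,72:4}[t])
E
```

```text
contact_force: [-0.7, -5.6, 5.7]
t 18.0 q [ 0.05  0.6  -0.06  1.94 -0.52  0.67  0.44] tcp [0.5117 0.0706 0.1825] F [-0.73 -5.55  5.71] M [-0.99  0.35  0.12] op 0.135 ff 55.0
grasp [0.5117 0.0528 0.2313] toolx [-0.01   0.94   0.342] z [-0.     0.342 -0.94 ]
lip [0.51166362 0.15283471 0.14633655]
0 2 rows of [0.0047, -0.0004, -0.0082, 0.0018, -0.0, -0.0002]
25 5 rows of [0.0065, 0.0001, -0.0053, 0.0, -0.0873, 0.0]
45 5 rows of [0.0052, 0.0001, -0.0041, 0.0, -0.0698, 0.0]
60 6 rows of [0.003, 0.0001, -0.0023, 0.0, -0.0436, 0.0]
72 4 rows of [0.0033, 0.0001, -0.0033, 0.0, -0.0524, 0.0]
```

```bash
python3 -m jog '[[[0.0045,0,-0.008,0,0,0],[0.0045,0,-0.008,0,0,0],[0.0065,0,-0.0053,0,-0.087,0],[0.0065,0,-0.0053,0,-0.087,0],[0.0065,0,-0.0053,0,-0.087,0],[0.0065,0,-0.0053,0,-0.087,0],[0.0065,0,-0.0053,0,-0.087,0],[0,0,0,0,0,0]]]'|grep t_force; python3 -m jog '[[[0.0052,0,-0.0041,0,-0.07,0],[0.0052,0,-0.0041,0,-0.07,0],[0.0052,0,-0.0041,0,-0.07,0],[0.0052,0,-0.0041,0,-0.07,0],[0.0052,0,-0.0041,0,-0.07,0],[0,0,0,0,0,0],[0,0,0,0,0,0]]]'|grep t_force; python3 - <<'E'
from h import *
from plant import snapshot
X=now();print("lean",-np.degrees(np.arcsin(X[2,0])))
t=snapshot("top");np.savez("top5.npz",**t)
s=snapshot("scene");np.savez("scene5.npz",**s)
E
```

```text
contact_force: [-0.0, 0.7, -6.1]
contact_force: [1.3, -0.5, -3.9]
t 19.88 q [-0.88  0.67  0.51  1.71  0.1   1.02 -0.49] tcp [0.5101 0.13   0.246 ] F [ 1.31 -0.47 -3.85] M [ 0.87  0.07 -0.03] op 0.132 ff 55.0
grasp [0.5099 0.1519 0.2932] toolx [-0.006  0.908 -0.42 ] z [ 0.004 -0.42  -0.908]
lean 24.822993199810963
```

Tilt 45°. On to 60°, then 70°.

```bash
python3 -m jog '[[[0.003,0,-0.0023,0,-0.044,0],[0.003,0,-0.0023,0,-0.044,0],[0.003,0,-0.0023,0,-0.044,0],[0.003,0,-0.0023,0,-0.044,0],[0.003,0,-0.0023,0,-0.044,0],[0.003,0,-0.0023,0,-0.044,0],[0,0,0,0,0,0],[0,0,0,0,0,0],[0,0,0,0,0,0],[0,0,0,0,0,0]]]'|grep t_force; python3 -m jog '[[[0.0033,0,-0.0033,0,-0.052,0],[0.0033,0,-0.0033,0,-0.052,0],[0.0033,0,-0.0033,0,-0.052,0],[0.0033,0,-0.0033,0,-0.052,0],[0,0,0,0,0,0],[0,0,0,0,0,0],[0,0,0,0,0,0],[0,0,0,0,0,0]]]'|grep t_force; python3 - <<'E'
from h import *
from plant import snapshot
X=now();print("lean",-np.degrees(np.arcsin(X[2,0])))
for k in (6,):
    t=snapshot("top");np.savez(f"top{k}.npz",**t); s=snapshot("scene");np.savez(f"scene{k}.npz",**s)
# white round-ish blobs inside the hopper (not present at start), scene & top
for n in("top","scene"):
    a=np.load(f"{n}0.npz")["frame"].astype(int);b=np.load(f"{n}6.npz")["frame"].astype(int)
    T=dict(np.load(f"{n}0.npz"))
    poly=proj(T,[[.42,.135,.06],[.60,.135,.06],[.60,.275,.06],[.42,.275,.06]]).astype(np.int32)
    m=np.zeros(a.shape[:2],np.uint8);cv2.fillPoly(m,[poly],255)
    d=((b.min(2)>225)&(a.min(2)<215)&(m>0)).astype(np.uint8)
    N,_,st,c=cv2.connectedComponentsWithStats(d); print(n,[(int(q[4]),*np.round(e).astype(int)) for q,e in zip(st[1:],c[1:]) if q[4]>8])
E
```

```text
contact_force: [0.3, 0.1, -3.6]
contact_force: [0.2, 0.0, -4.2]
t 22.23 q [-1.1   0.96  0.63  1.47  0.24  1.36 -0.67] tcp [0.5099 0.1724 0.249 ] F [ 0.16  0.03 -4.16] M [1.62 0.16 0.04] op 0.13 ff 55.0
grasp [0.5095 0.2134 0.2811] toolx [-0.004  0.617 -0.787] z [ 0.009 -0.787 -0.617]
lean 51.88926133191319
top [(11, np.int64(191), np.int64(251)), (35, np.int64(193), np.int64(256)), (10, np.int64(213), np.int64(258)), (18, np.int64(180), np.int64(267)), (36, np.int64(189), np.int64(278)), (10, np.int64(208), np.int64(278))]
scene [(79, np.int64(374), np.int64(156)), (96, np.int64(348), np.int64(158)), (85, np.int64(362), np.int64(171))]
```

Force drop (~0.9 N) fits an empty tray. Lift, then carry back over the stand.

```bash
python3 -m jog '[[[-0.016,0,-0.012,0,0,0],[-0.024,0,-0.018,0,0,0],[-0.024,0,-0.018,0,0,0],[0,0,0,0,0,0]]]'|grep t_force; python3 - <<'E'
from h import *
X=now()
M=R.from_quat([.645,.744,.112,-.134]).as_matrix(); Y=T4([.495,-.2145,.175],M)
plan(X,Y,13)
L=np.real(logm(np.linalg.inv(X)@Y))
for k in range(0,14,2): 
    Z=X@expm(L*k/13); g=Z[:3,3]-.052*Z[:3,2]; 
    # lip position along path: tool at lean-20 => tray axes
    tl=R.from_rotvec(np.radians(20)*Z[:3,1]).as_matrix()@Z[:3,:3]  # undo lean
    for sgn in(1,):
        tl2=R.from_rotvec(-np.radians(20)*Z[:3,1]).as_matrix()@Z[:3,:3]
    print(k,np.round(g,3),"lip", np.round(g+.1*tl2[:,0]+.085*tl2[:,2],3),np.round(tl2[:,0],2))
E
```

```text
contact_force: [0.6, 0.2, -3.9]
t 22.82 q [-1.11  0.86  0.66  1.4   0.28  1.49 -0.6 ] tcp [0.5109 0.1708 0.3315] F [ 0.6   0.22 -3.88] M [1.69 0.08 0.03] op 0.127 ff 55.0
grasp [0.5103 0.2117 0.3637] toolx [-0.     0.619 -0.786] z [ 0.012 -0.786 -0.619]
13 rows of [-0.0257, -0.0029, 0.0223, -0.002, 0.0964, -0.0109]
0 [0.51  0.212 0.364] lip [0.512 0.162 0.242] [ 0.    0.31 -0.95]
2 [0.505 0.137 0.381] lip [0.505 0.112 0.252] [-0.02  0.49 -0.87]
4 [0.502 0.061 0.383] lip [0.5   0.061 0.252] [-0.04  0.65 -0.76]
6 [ 0.5   -0.014  0.371] lip [0.495 0.011 0.242] [-0.07  0.78 -0.62]
8 [ 0.499 -0.086  0.344] lip [ 0.491 -0.037  0.223] [-0.09  0.88 -0.46]
10 [ 0.498 -0.151  0.305] lip [ 0.488 -0.08   0.195] [-0.11  0.95 -0.28]
12 [ 0.498 -0.208  0.253] lip [ 0.485 -0.117  0.159] [-0.13  0.99 -0.09]
```

```bash
python3 -m jog '[[[-0.0257,-0.003,0.0223,-0.002,0.096,-0.011],[-0.0257,-0.003,0.0223,-0.002,0.096,-0.011],[-0.0257,-0.003,0.0223,-0.002,0.096,-0.011],[-0.0257,-0.003,0.0223,-0.002,0.096,-0.011],[-0.0257,-0.003,0.0223,-0.002,0.096,-0.011],[-0.0257,-0.003,0.0223,-0.002,0.096,-0.011],[-0.0257,-0.003,0.0223,-0.002,0.096,-0.011],[-0.0257,-0.003,0.0223,-0.002,0.096,-0.011],[-0.0257,-0.003,0.0223,-0.002,0.096,-0.011],[-0.0257,-0.003,0.0223,-0.002,0.096,-0.011],[-0.0257,-0.003,0.0223,-0.002,0.096,-0.011],[-0.0257,-0.003,0.0223,-0.002,0.096,-0.011]]]'|grep t_force; python3 -m jog '[[[-0.02,-0.003,0.02,-0.002,0.096,-0.011],[0,0,0,0,0,0],[0,0,0,0,0,0],[0,0,0,0,0,0]]]'|grep t_force;python3 - <<'E'
from h import *
from plant import snapshot
X=now()
M=R.from_quat([.645,.744,.112,-.134]).as_matrix(); Y=T4([.495,-.2145,.105],M)
plan(X,Y,5)
t=snapshot("top");np.savez("top7.npz",**t); s=snapshot("scene");np.savez("scene7.npz",**s)
for n in("top","scene"):
    a=np.load(f"{n}0.npz")["frame"].astype(int);T=dict(np.load(f"{n}7.npz"));b=T["frame"].astype(int)
    poly=proj(T,[[.42,.135,.06],[.60,.135,.06],[.60,.275,.06],[.42,.275,.06]]).astype(np.int32)
    m=np.zeros(a.shape[:2],np.uint8);cv2.fillPoly(m,[poly],255)
    d=((np.abs(b-a).sum(2)>60)&(m>0)).astype(np.uint8)
    N,_,st,c=cv2.connectedComponentsWithStats(d); print(n,[(q.tolist(),np.round(onplane(T,[e],.075)[0],3).tolist()) for q,e in zip(st[1:],c[1:]) if q[4]>8])
E
```

```text
contact_force: [0.7, 0.2, -4.1]
contact_force: [0.1, 0.3, -3.8]
t 24.82 q [ 0.42  0.72  0.13  1.66 -0.4   1.03  0.93] tcp [ 0.4918 -0.2083  0.178 ] F [ 0.08  0.29 -3.78] M [-0.56 -0.09  0.01] op 0.131 ff 55.0
grasp [ 0.4949 -0.2255  0.2269] toolx [-0.135  0.932  0.337] z [-0.061  0.332 -0.941]
5 rows of [-0.0062, 0.0006, 0.0133, -0.0013, 0.0014, 0.0006]
top [([165, 218, 35, 42, 788], [0.533, 0.241, 0.075]), ([164, 262, 16, 16, 117], [0.47, 0.257, 0.075]), ([192, 262, 13, 27, 168], [0.454, 0.184, 0.075]), ([192, 274, 6, 6, 33], [0.452, 0.194, 0.075])]
scene [([338, 148, 16, 20, 140], [0.469, 0.187, 0.075]), ([367, 148, 13, 16, 121], [0.482, 0.25, 0.075]), ([351, 164, 37, 11, 198], [0.527, 0.223, 0.075])]
```

```bash
python3 -m jog '[[[-0.006,0.0006,0.0133,-0.0013,0.0014,0.0006],[-0.006,0.0006,0.0133,-0.0013,0.0014,0.0006],[-0.006,0.0006,0.0133,-0.0013,0.0014,0.0006],[-0.006,0.0006,0.0133,-0.0013,0.0014,0.0006],[-0.006,0.0006,0.0133,-0.0013,0.0014,0.0006],[0,0,0,0,0,0],[0,0,0,0,0,0]]]'|grep t_force;python3 - <<'E'
from h import *
X=now()
M=R.from_quat([.645,.744,.112,-.134]).as_matrix(); Y=T4([.495,-.2145,.090],M)
plan(X,Y,3)
E
```

```text
contact_force: [-0.5, 0.4, -3.9]
t 25.8 q [ 0.46  0.83  0.09  1.7  -0.44  0.9   0.99] tcp [ 0.4947 -0.2151  0.1047] F [-0.54  0.43 -3.93] M [-0.62 -0.04 -0.01] op 0.128 ff 55.0
grasp [ 0.4975 -0.2327  0.1535] toolx [-0.129  0.93   0.344] z [-0.054  0.34  -0.939]
3 rows of [-0.0015, 0.0002, 0.0047, 0.0002, -0.0, -0.0009]
```

```bash
python3 -m jog '[[[-0.0015,0,0.005,0,0,-0.001],[-0.0015,0,0.005,0,0,-0.001],[-0.0015,0,0.005,0,0,-0.001],[0,0,0,0,0,0],[0,0,0,0,0,0]]]'|grep t_force; python3 -m jog '[[[-0.001,0,0.0028,0,0,0],[0,0,0,0,0,0]]]'|grep t_force; python3 -m jog '[[[-0.001,0,0.0028,0,0,0],[0,0,0,0,0,0]]]'|grep t_force; python3 -m jog '[[[-0.0007,0,0.0019,0,0,0],[0,0,0,0,0,0]]]'|grep t_force; python3 -c "from h import *;now()"
```

```text
contact_force: [-0.1, -0.3, -4.1]
contact_force: [-0.2, 0.3, -4.3]
contact_force: [0.0, -0.6, -3.5]
contact_force: [-0.7, 1.4, 1.5]
t 27.18 q [ 0.46  0.86  0.08  1.71 -0.45  0.85  1.01] tcp [ 0.4941 -0.2136  0.0814] F [-0.66  1.36  1.55] M [-0.19  0.27  0.05] op 0.129 ff 55.0
grasp [ 0.4969 -0.2313  0.1302] toolx [-0.132  0.929  0.345] z [-0.055  0.34  -0.939]
```

Down (+5 N), 1 mm from the pick pose. Another 0.5 mm, then release and withdraw along the tool.

```bash
python3 -m jog '[[[-0.0002,0,0.0005,0,0,0],[0,0,0,0,0,0]]]'|grep t_force; python3 -m jog '[[[0,0,0,0,0,0],[0,0,0,0,0,0],[0,0,0,0,0,0],[0,0,0,0,0,0],[0,0,0,0,0,0],[0,0,0,0,0,0]]]' 0.05; python3 -m jog '[[[0,0,-0.015,0,0,0],[0,0,-0.03,0,0,0],[0,0,-0.04,0,0,0],[0,0,-0.04,0,0,0],[0,0,-0.03,0,0,0],[-0.05,0,-0.02,0,0,0],[-0.05,0,-0.02,0,0,0],[-0.05,0,-0.02,0,0,0],[0,0,0,0,0,0],[0,0,0,0,0,0]]]'; python3 - <<'E'
from h import *
from plant import snapshot
now()
D=[]
for n in("top","scene"):
    s=snapshot(n);np.savez(f"{n}8.npz",**s);a=np.load(f"{n}0.npz")["frame"]
    def ext(f,r):
        g=cv2.cvtColor(f,cv2.COLOR_RGB2GRAY)[r[1]:r[3],r[0]:r[2]]; m=(g>90).astype(np.uint8)
        N,_,st,c=cv2.connectedComponentsWithStats(m);k=1+np.argmax(st[1:,4]); 
        pts=np.argwhere(_==k)[:,::-1].astype(np.float32); return st[k].tolist(),np.round(c[k],2),cv2.minAreaRect(pts)
    r=(300,222,420,300) if n=="top" else (110,155,232,245)
    print(n,ext(a,r),"\n   ",ext(s["frame"],r))
    # pure white cup tops in tray
    w=lambda f:int((f[r[1]:r[3],r[0]:r[2]].min(2)>235).sum()); print("white",w(a),w(s["frame"]))
E
```

```text
contact_force: [-2.9, 2.2, 5.4]
clock: 28.18
tool_pos: [0.4942, -0.214, 0.0803]
eef_rot: [0.645, 0.744, 0.112, -0.134]
contact_force: [-0.5, -0.1, 0.4]
opening: 0.568
finger_force: 0.0
clock: 29.42
tool_pos: [0.5258, -0.4258, 0.231]
eef_rot: [0.645, 0.744, 0.113, -0.134]
contact_force: [0.7, 1.0, -0.5]
opening: 0.567
finger_force: 0.0
t 29.43 q [ 0.67  0.93  0.17  0.99 -0.34  1.53  1.  ] tcp [ 0.5258 -0.4258  0.231 ] F [ 0.73  1.   -0.48] M [-0.34  0.02  0.01] op 0.567 ff 0.0
grasp [ 0.5286 -0.4436  0.2798] toolx [-0.132  0.929  0.345] z [-0.055  0.341 -0.939]
top ([20, 17, 80, 48, 3021], array([59.33, 40.11]), ((59.4153938293457, 40.32307815551758), (45.64478302001953, 75.66118621826172), 82.87498474121094)) 
    ([19, 19, 80, 48, 3066], array([58.75, 42.36]), ((58.785316467285156, 42.854087829589844), (45.78606414794922, 75.66342163085938), 82.56858825683594))
white 288 75
scene ([13, 13, 100, 73, 4871], array([60.78, 49.06]), ((60.623191833496094, 45.743560791015625), (66.5362777709961, 96.72650146484375), 74.47589111328125)) 
    ([13, 11, 100, 75, 4915], array([61.37, 47.72]), ((61.252140045166016, 44.707740783691406), (68.19566345214844, 96.03062438964844), 74.47589111328125))
white 1528 1466
```

```bash
python3 - <<'E'
from h import *
t5=dict(np.load("top5.npz"));r=(300,215,420,310)
g=cv2.cvtColor(t5["frame"],cv2.COLOR_RGB2GRAY)[r[1]:r[3],r[0]:r[2]]
m=(g>70).astype(np.uint8);N,L,st,c=cv2.connectedComponentsWithStats(m)
for q,e in zip(st[1:],c[1:]):
    if q[4]>5: print("stand part",q.tolist(),np.round(onplane(t5,[e+r[:2]],.03)[0],3))
pts=np.argwhere(m)[:,::-1].astype(np.float32)
if len(pts): 
    b=cv2.minAreaRect(pts); print(b,onplane(t5,[np.array(b[0])+r[:2]],.03))
t8=dict(np.load("top8.npz"));f=t8["frame"]
lip=np.argwhere(cv2.cvtColor(f,cv2.COLOR_RGB2GRAY)[222:300,300:420]>90)[:,::-1]+[300,222]
rc=cv2.minAreaRect(lip.astype(np.float32)); print("tray now",onplane(t8,[rc[0]],.065))
t0=dict(np.load("top0.npz"));print("tray was",onplane(t0,[(359.4,262.3)],.065))
# cup circles
for n,fr,box in(("tray0",t0["frame"],(315,230,405,295)),("tray8",f,(315,230,405,295)),("hopper8",f,(148,208,232,300)),("hopperS8",np.load("scene8.npz")["frame"],(315,125,410,190))):
    i=cv2.cvtColor(fr,cv2.COLOR_RGB2GRAY)[box[1]:box[3],box[0]:box[2]]; i=cv2.resize(i,None,fx=4,fy=4,interpolation=3)
    w=(i>232).astype(np.uint8);N,L,st,c=cv2.connectedComponentsWithStats(w); print(n,[(int(q[2])//4,int(q[3])//4,int(q[4])//16,*np.round(e/4+box[:2]).astype(int).tolist()) for q,e in zip(st[1:],c[1:]) if q[4]>200])
E
```

```text
stand part [34, 27, 49, 40, 348] [ 0.502 -0.225  0.03 ]
((58.00874328613281, 46.06549835205078), (34.626888275146484, 45.728641510009766), 82.40535736083984) [[ 0.50240402 -0.22976613  0.03      ]]
tray now [[ 0.49236612 -0.22521271  0.065     ]]
tray was [[ 0.49894435 -0.22676759  0.065     ]]
tray0 [(10, 3, 19, 361, 241), (9, 9, 53, 373, 253), (8, 9, 57, 346, 254), (8, 9, 53, 374, 270), (8, 9, 57, 350, 273), (9, 3, 22, 366, 283)]
tray8 [(10, 7, 26, 360, 244), (10, 7, 20, 364, 285)]
hopper8 [(76, 88, 951, 186, 261), (11, 2, 22, 186, 211), (1, 22, 22, 218, 229), (14, 32, 65, 210, 248), (1, 22, 22, 217, 259), (7, 4, 19, 172, 265)]
hopperS8 [(95, 65, 1985, 344, 168), (27, 35, 150, 397, 141), (14, 18, 129, 347, 156), (9, 13, 87, 374, 156), (35, 8, 48, 382, 185)]
```

```bash
python3 -m jog '[[[0,0,0,0,0,0],[0,0,0,0,0,0],[0,0,0,0,0,0],[0,0,0,0,0,0]]]'|head -1; python3 -c "
from plant import *
print(finish_job())"
```

```text
clock: 30.02
the job is handed in; nothing more can be done
None
```

I handed the job in at about 30 s, and the verdict was not reported. I felt the lip rest on the hopper collar at about 0.136 m (peak about 20 N), tipped the cups to about 72°, and set the tray back within about 1 cm of the stand centre, released. The tray looks empty from above, but I could not count all five cups in the hopper or see under the bridge.

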